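Put the round stage lights on their charging docks

ROBOT

A 6-joint arm with a two-finger parallel gripper is mounted at the origin on the work surface. World frame = base frame: x ahead of the robot, y to its left, z up, the work surface at z = 0. Lengths are in mm, angles in rad, forces in N, time in s.
With the tool pointing down it reaches from about 325 to 875 mm from the base axis. Payload 4.4 kg.
Tool frame: the origin (TCP) lies on the centre line of the jaws, within the pads' length; the fingertips stand ahead of it and the grasp point (between the pads) lies 6 mm ahead of it (ctrl.tcp_to_tips is the z of the fingertips in the tool frame, in mm); z points along the fingers, y is the direction in which the jaws open and shut (so a half turn about z gives the same grasp; the last joint's range is limited). The gripper opens to 85 mm and grips with 20 to 120 N. Pads are 22 mm wide; open, the fingers measure 114 mm over their backs; the gripper's body (76 mm by 85 mm) begins 54 mm behind the grasp point. The pads swing forward as they close: fully open they stand 13 mm farther back than shut.
Start: joints at [-1.262, 0.207, 1.542, -0, 1.393, -0.15], TCP at [254.64, -515.544, 256.282] pointing down, gripper open.
Joint ranges: [-2.73, 2.73], [-0.86, 2.22], [0.23, 2.46], [-1.11, 4.25], [0.08, 2.63], [-2.82, 2.82]. Speed limits (rad/s): [2.79, 2.79, 3.14, 3.14, 3.14, 3.14].

INTERFACE

Orientations are given as a 3x3 rotation matrix whose columns are the frame's x, y, z axes.
In Python, from plant import ctrl, sensors, optics gives the robot as it stands. Calls block until the motion is done:
- ctrl.move_ptp(position, orientation): joint-space move of the TCP to a pose.
- ctrl.move_l(position, rot=None, vel=150, threshold=None): straight line of the TCP; rot=None keeps the orientation; vel is the mean speed in mm/s. With threshold (N) it stops when the force on the tool has changed by that much, and returns True; else False.
- ctrl.set_joints(angles): joint-space move.
- ctrl.gripper_to(opening, force=None): finger opening in mm; force is the grip in N (None keeps the last); returns when the fingers have stopped.
- ctrl.hold(seconds).
- ctrl.solve_ik(position, orientation): joint angles nearest the present ones, or None.
- sensors.read_state(): the state.
- optics.grab_frame(name): name is "scene" or "top"; returns (picture, depth): 480x640x3 uint8, red, green, blue; 480x640 float32, mm along the optical axis (not along the pixel's ray), 0 where there is no reading.
- optics.camera_params(name): a dict with "mtx" (3x3 intrinsics, pixels), "k1" (the pictures are not rectified: a ray, as slopes to the right and down, at radius r is drawn at 1 + k1 r^2 times it, then the intrinsics apply), "R" (3x3) and "t" (3): a world point X has camera coordinates R X + t. Camera axes: x right, y down, z forward; pixel columns grow to the right and rows downward; lengths in mm; the calibration is good to about 2 mm. A picture is of the moment at which its call begins. camera_params takes no time and is no camera call.
A pose or a line that the arm cannot do raises ctrl.MotionError and nothing moves.
- ctrl.finish_job(): hands the job in, once; it reports no verdict.
The state is a dict: "t": time; "q": joint angles; "qvel": joint speeds; "tau": joint torques, N m; "eef_pos": TCP position; "eef_rot": TCP orientation; "force": force on the tool from outside, world axes, zero at the start; "wrist_torque": the same for the moment, N m; "grip_width": finger opening in mm.
Only numpy, scipy, OpenCV 4.12 (cv2) and the standard library are available. Lean on these libraries where they do the work, as an engineer would, in place of code of your own. Each camera call takes 0.05 s, during which the arm holds its last target. There are 200 camera calls.

TASK

Before the show, put the four round LED lights on charge: stand each one, LED side up, inside the rim of the dock of its own size (the largest light in the largest dock, and so on down to the smallest). Leave the star-shaped light and the square light where they are.

Things in the scene. Friction and masses are not known exactly. Their poses are not given: they have to be found in the camera images.
- light_xl: The largest round stage light: a black puck, 66 mm in diameter and 34 mm high, standing flat with its white LED dots facing up, loose on the table; about 100 g. Origin at the centre of its underside, z up.
- light_l: The second largest round stage light: a black puck, 52 mm in diameter and 34 mm high, standing flat with its white LED dots facing up, loose on the table; about 70 g. Origin at the centre of its underside, z up.
- light_m: The third largest round stage light: a black puck, 40 mm in diameter and 34 mm high, standing flat with its white LED dots facing up, loose on the table; about 45 g. Origin at the centre of its underside, z up.
- light_s: The smallest round stage light: a black puck, 28 mm in diameter and 34 mm high, standing flat with its white LED dots facing up, loose on the table; about 30 g. Origin at the centre of its underside, z up.
- dock_xl: The largest charging dock, for the 66 mm light: a fixed white 92 mm square plate with a low round rim on it. The round recess inside the rim is 78 mm in diameter; its floor is 4 mm above the table and the rim's top 8 mm above the table. Origin at the centre of the plate's underside (at table height), directly under the recess's centre, z up.
- dock_l: The second largest charging dock, for the 52 mm light: a fixed white 78 mm square plate with a low round rim on it. The round recess inside the rim is 64 mm in diameter; its floor is 4 mm above the table and the rim's top 8 mm above the table. Origin at the centre of the plate's underside (at table height), directly under the recess's centre, z up.
- dock_m: The third largest charging dock, for the 40 mm light: a fixed white 66 mm square plate with a low round rim on it. The round recess inside the rim is 52 mm in diameter; its floor is 4 mm above the table and the rim's top 8 mm above the table. Origin at the centre of the plate's underside (at table height), directly under the recess's centre, z up.
- dock_s: The smallest charging dock, for the 28 mm light: a fixed white 54 mm square plate with a low round rim on it. The round recess inside the rim is 40 mm in diameter; its floor is 4 mm above the table and the rim's top 8 mm above the table. Origin at the centre of the plate's underside (at table height), directly under the recess's centre, z up.
- light_star: A star-shaped black light with LED dots on top, about 65 mm across and 34 mm high, loose; not to be moved. Origin at the centre of its underside, z up.
- light_square: A square black light with LED dots on top, 46 x 46 mm and 34 mm high, loose; not to be moved. Origin at the centre of its underside, z up.
There are look-alikes about, which are no part of the job. Leave any blue or brown look-alike of the dock_m alone.

How it is judged (in metres and radians):
At the end, for the whole second after the job is handed in: Each of the four round lights stands flat on the recess floor of the dock of its own size: its centre within 9 mm of the dock's centre (anywhere inside the rim qualifies), its underside 2 to 6.5 mm above the dock's underside, LED side up, tilted by less than 0.1 rad, at rest (under 20 mm/s) (horizontal distance between light_xl and dock_xl below 0.009 m and z of light_xl in the frame of dock_xl between 0.002 and 0.0065 m and angle between each of light_xl, light_l, light_m, light_s's own z axis and vertical below 0.1 rad and linear speed of each of light_xl, light_l, light_m, light_s below 0.02 m/s and horizontal distance between light_l and dock_l below 0.009 m and z of light_l in the frame of dock_l between 0.002 and 0.0065 m and horizontal distance between light_m and dock_m below 0.009 m and z of light_m in the frame of dock_m between 0.002 and 0.0065 m and horizontal distance between light_s and dock_s below 0.009 m and z of light_s in the frame of dock_s between 0.002 and 0.0065 m); the robot touches nothing.
It fails at once if the star light is moved by more than 20 mm (distance of light_star from where it was at the start of the episode above 0.02 m).
It fails at once if the square light is moved by more than 20 mm (distance of light_square from where it was at the start of the episode above 0.02 m).
It also fails if it takes over 96 s, if anything falls off the work surface, if the arm or the gripper's body presses on something with over 40 N, if the wrist force passes 120 N, or if a joint passes its speed limit or range.

## Working session

There is one attempt and no reset: what is moved stays moved. The work goes in short steps, each a Python script; the robot and the scene stay as the last script left them, time stands still between calls to the robot, and variables do not carry over. Pictures are saved under pics/ and viewed, about 12 in all and at most 16, crops included, and the job is handed in when it is done.

```bash
mkdir -p pics; ls; python3 - <<'E'
from plant import ctrl,sensors,optics
import cv2,numpy as np
for n in("top","scene"):
    p,d=optics.grab_frame(n); cv2.imwrite(f"pics/{n}0.png",p[:,:,::-1]); np.save(f"{n}0d.npy",d)
    c=optics.camera_params(n); print(n,c)
print(sensors.read_state()['t'],ctrl.tcp_to_tips)
E
```

```text
pics
top {'mtx': array([[515.57490773,   0.        , 326.07622589],
       [  0.        , 515.57490773, 235.12818281],
       [  0.        ,   0.        ,   1.        ]]), 'k1': 0.011887473457785425, 'R': array([[ 0.0271082 , -0.99962472, -0.00394584],
       [-0.99140185, -0.0263793 , -0.12816593],
       [ 0.12801374,  0.00738626, -0.99174489]]), 't': array([-7.01435218e-01,  4.41973478e+02,  1.07795412e+03])}
scene {'mtx': array([[435.13093685,   0.        , 318.94969024],
       [  0.        , 435.13093685, 239.50600441],
       [  0.        ,   0.        ,   1.        ]]), 'k1': -0.1016203854340731, 'R': array([[-0.81179464,  0.58376416,  0.01445229],
       [ 0.45730317,  0.6509365 , -0.60593356],
       [-0.36312982, -0.48528454, -0.79538396]]), 't': array([ 371.39215676, -197.0572839 , 1040.67182675])}
0.1 25.0
```

View pics/top0.png

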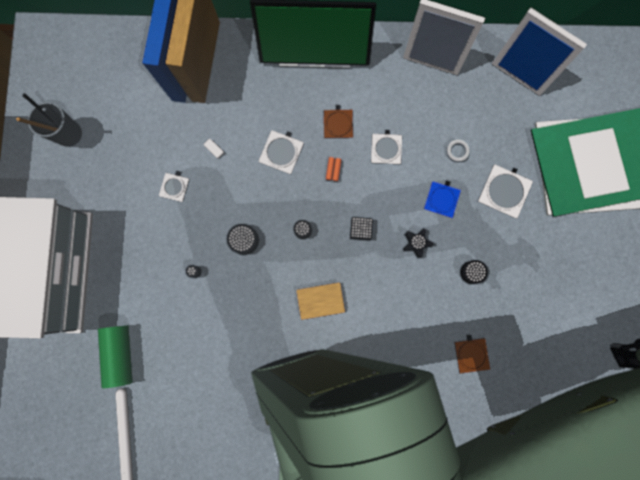

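View pics/scene0.png

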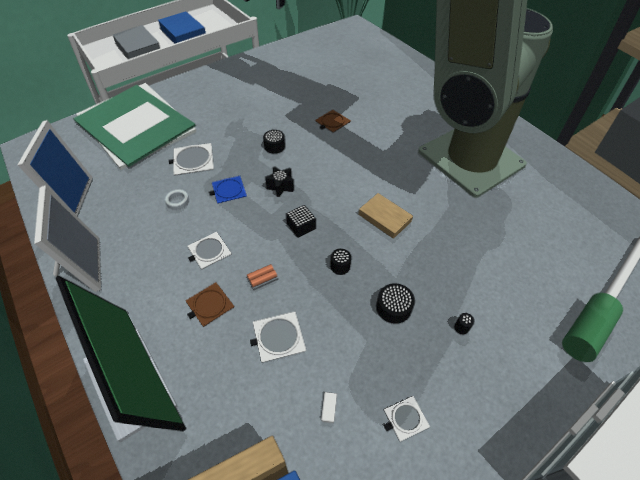

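The white docks are at top pixels (282,151), (387,149), (505,190) and (173,187). The lights are at (242,239) xl, (474,271) l, (302,229) m and (193,271) s. Things that could be mistaken for these:
- Docks: blue dock (442,199), brown docks (338,123) and (472,355), white ring (458,149).
- Lights: square light (362,228), star light (418,242).

Next I measure sizes and positions from both views.

```bash
cat > h.py <<'E'
from plant import ctrl,sensors,optics
import cv2,numpy as np
def ray(name,px,z):
    c=optics.camera_params(name)
    u=cv2.undistortPoints(np.float64(px).reshape(-1,1,2),c['mtx'],np.array([c['k1'],0,0,0,0]))[:,0]
    d=np.c_[u,np.ones(len(u))]@c['R']; o=-c['R'].T@c['t']
    return (o+d*((z-o[2])/d[:,2])[:,None])[:,:2]
def docks(name,p):
    "holes (grey recess, bounded by white rim) inside white plates"
    hsv=cv2.cvtColor(p,cv2.COLOR_RGB2HSV)
    m=((hsv[:,:,2]>(165))&(hsv[:,:,1]<40)).astype(np.uint8)
    cs,_=cv2.findContours(m,cv2.RETR_EXTERNAL,cv2.CHAIN_APPROX_NONE); out=[]
    for c in cs:
        w=ray(name,c[:,0],6).astype(np.float32)
        (cx,cy),(a,b),th=cv2.minAreaRect(w)
        if 45<a<110 and 45<b<110 and a/b<1.25 and b/a<1.25: out.append((cx,cy,a,b,*c[:,0].mean(0)))
    return np.array(out)
def lights(name,p):
    g=p.max(2); m=cv2.morphologyEx((g<60).astype(np.uint8),cv2.MORPH_CLOSE,np.ones((5,5)))
    cs,_=cv2.findContours(m,cv2.RETR_EXTERNAL,cv2.CHAIN_APPROX_NONE); out=[]
    for c in cs:
        if not 60<cv2.contourArea(c)<2500: continue
        f=cv2.drawContours(np.zeros_like(m),[c],-1,1,-1)
        led=(f>0)&(g>75)&(cv2.erode(f,np.ones((3,3)))>0)
        if led.sum()<8: continue
        yx=np.argwhere(led)
        w=ray(name,yx[:,::-1],34).astype(np.float32)
        (cx,cy),r=cv2.minEnclosingCircle(w)
        s=ray(name,c[:,0],34)
        out.append((cx,cy,2*r,*w.mean(0),*yx.mean(0)[::-1]))
    return np.array(out)
E
python3 - <<'E'
from h import *
np.set_printoptions(precision=1,suppress=True)
for n in("top","scene"):
    p=cv2.imread(f"pics/{n}0.png")[:,:,::-1].copy()
    print(n,'docks\n',docks(n,p),'\nlights\n',lights(n,p))
p=cv2.imread("pics/top0.png")[90:300,130:550]
cv2.imwrite("pics/crop.png",cv2.resize(p,(800,400),interpolation=cv2.INTER_CUBIC))
E
```

```text
top docks
 [[ 544.   353.8   54.8   55.4  173.4  186.7]
 [ 554.2 -381.8   93.    93.4  505.4  191. ]
 [ 644.4 -118.2   69.    67.8  386.1  148.2]
 [ 630.8  118.4   79.6   79.7  280.4  151.6]] 
lights
 [[ 372.3 -306.1   41.6  372.6 -306.1  475.4  271.2]
 [ 432.7 -185.1   29.5  433.2 -184.9  418.   241.2]
 [ 677.4  625.8   68.3  668.1  610.4   55.6  125.3]]
scene docks
 [[ 543.6  355.    53.3   53.4  406.2  417.5]
 [ 630.1  120.3   78.    77.7  278.4  336.1]
 [ 644.5 -115.1   66.4   65.9  208.5  249.8]
 [ 639.1 -284.1   47.6   47.   176.1  197. ]
 [ 553.8 -379.4   94.6   92.7  192.6  158.2]] 
lights
 [[ 356.3  294.9   16.4  355.8  295.3  466.6  318.8]
 [ 428.2  192.3   52.9  428.6  193.   396.3  298.5]
 [ 452.9   63.3   28.4  452.8   63.2  340.8  255.8]
 [ 460.4  -61.2   47.3  460.9  -60.6  300.2  216.5]
 [ 431.1 -184.9   28.6  430.9 -185.   279.6  174.9]]
```

View pics/crop.png

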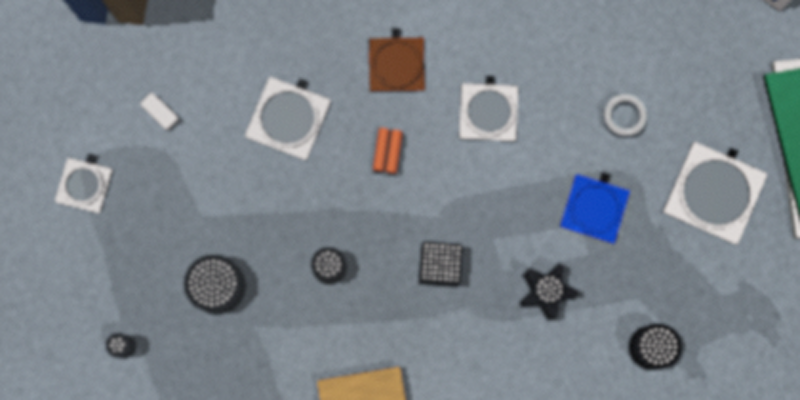

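The crop confirms the choice: four white docks with plates of about 93, 79, 67 and 54 mm, and four round lights separate from the square and the star. Their LED disc diameters step down as expected. First I probe the fingertip heights, because the pads swing with the opening.

```bash
cat >> h.py <<'E'
def rot(pos):
    "tool down, jaws along the radial direction, half turn chosen for the smaller last joint"
    f=np.arctan2(pos[1],pos[0]); best=None
    for da in (0,np.pi,np.pi/2,-np.pi/2):
        y=np.array([np.cos(f+da),np.sin(f+da),0]); z=np.array([0,0,-1.])
        R=np.c_[np.cross(y,z),y,z]; q=ctrl.solve_ik(pos,R)
        if q is None: continue
        if best is None or abs(q[5])<best[0]: best=(abs(q[5]),R)
    return best[1]
def T(): return round(sensors.read_state()['t'],2)
E
python3 - <<'E'
from h import *
P=np.array([345,-180,90.]); R=rot(P); print(R.round(2))
ctrl.move_ptp(P,R); print(T())
for w in (0,52):
    ctrl.gripper_to(w); print(w,ctrl.tcp_to_tips,T())
    h=ctrl.move_l([345,-180,60 if w else 50],vel=150)
    h=ctrl.move_l([345,-180,12],vel=40,threshold=4); s=sensors.read_state()
    print(h,s['eef_pos'],s['force'],s['grip_width'],T())
    ctrl.move_l([345,-180,70],vel=150)
E
```

```text
[[ 0.46  0.89  0.  ]
 [ 0.89 -0.46  0.  ]
 [ 0.    0.   -1.  ]]
1.53
0 25.0 2.3
True [ 345.04645049 -180.0526697    25.04399053] [-1.63189366  0.43034546  5.84478844] -0.1588552451899799 3.37
52 25.0 4.36
True [ 344.75109942 -179.76828654   21.61153475] [-2.19337211  1.43056471  7.81169706] 51.602945290251114 5.51
```

Tips sit 25 mm ahead of the TCP when shut and 21.6 mm ahead at 52 mm opening. Next is light_l.

```bash
cat >> h.py <<'E'
L=dict(xl=(428.5,193),l=(372.5,-306),m=(452.8,63.2),s=(356,295))
D=dict(xl=(554,-380.5),l=(630.5,119.3),m=(644.4,-116.6),s=(543.8,354.4))
O=dict(xl=84,l=70,m=57,s=45); Z=dict(xl=30,l=32.5,m=34,s=35)
def carry(k,dst=None):
    up=130; a=np.array([*L[k],up]); b=np.array([*(dst or D[k]),up])
    ctrl.gripper_to(O[k])
    R=rot(a); ctrl.move_ptp(a,R)
    if ctrl.move_l([*L[k],Z[k]],vel=140,threshold=10): print('hit going down',sensors.read_state()); return False
    ctrl.gripper_to(5,force=30); w=sensors.read_state()['grip_width']; print(k,'held width',w,T())
    ctrl.move_l(a,vel=200)
    ctrl.move_ptp(b,rot(b))
    print('width',sensors.read_state()['grip_width'])
    ctrl.move_l([*b[:2],Z[k]+10],vel=140)
    h=ctrl.move_l([*b[:2],Z[k]+2],vel=25,threshold=3)
    print('contact',h,sensors.read_state()['eef_pos'],'want z',Z[k]+4)
    ctrl.gripper_to(O[k]-3); ctrl.move_l(b,vel=200); print(T())
    return True
E
python3 - <<'E'
from h import *
carry('l')
p,d=optics.grab_frame("scene"); cv2.imwrite("pics/s1.png",p[:,:,::-1])
E
```

```text
l held width 50.79493606207348 8.07
width 51.13421777373359
contact True [632.25661827 119.4316567   37.73864875] want z 36.5
12.54
```

View pics/s1.png

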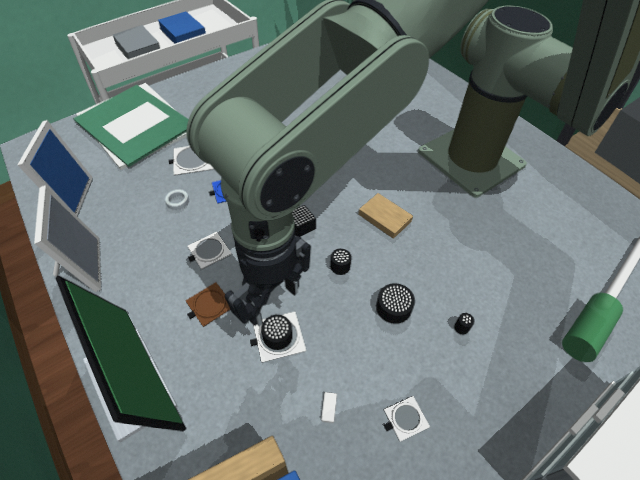

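Light_l (276,331) stands inside its dock (278,336). The other lights are undisturbed, so I do the rest.

```bash
python3 - <<'E'
from h import *
np.set_printoptions(precision=1,suppress=True)
for k in('m','s','xl'):
    if not carry(k): break
ctrl.move_ptp([330,-180,250],rot([330,-180,250])); print(T())
for n in("scene","top"):
    p,d=optics.grab_frame(n); cv2.imwrite(f"pics/{n}2.png",p[:,:,::-1]); print(n,lights(n,p))
E
```

```text
m held width 39.135627492898095 14.76
width 39.17770980861127
contact True [ 646.1 -117.1   39.2] want z 38
18.42
s held width 26.868680791464644 21.62
width 26.73272156287072
contact True [545.4 355.3  40.1] want z 39
25.03
xl held width 64.95874613305791 27.51
width 64.78955015378754
contact True [ 555.3 -381.6   35.3] want z 34
32.32
33.54
scene [[ 543.2  354.6   15.9  543.3  354.4  410.   412.3]
 [ 631.3  117.    41.4  631.3  116.9  275.9  327.1]
 [ 645.6 -119.8   28.6  645.2 -120.   204.5  239.2]
 [ 460.4  -60.7   46.8  462.2  -59.5  300.   217.2]
 [ 431.1 -184.9   28.6  430.9 -185.2  279.6  174.9]
 [ 539.2 -375.6   35.2  538.9 -373.2  197.1  147.5]]
top [[ 557.8 -384.1   53.4  557.9 -383.8  510.8  186.2]
 [ 677.4  625.8   68.3  666.8  610.6   55.4  125.8]]
```

View pics/scene2.png

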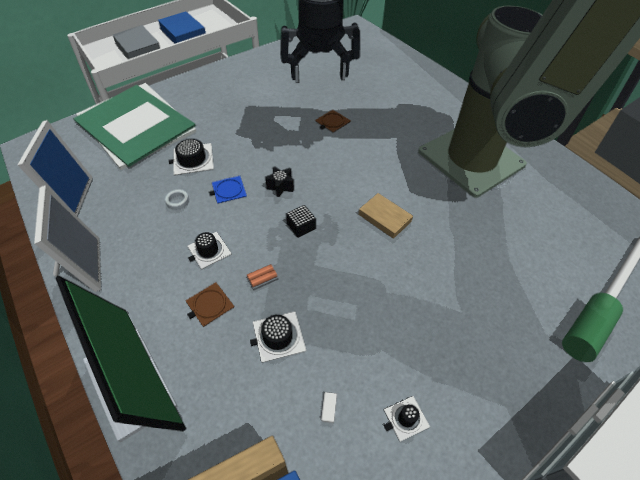

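View pics/top2.png

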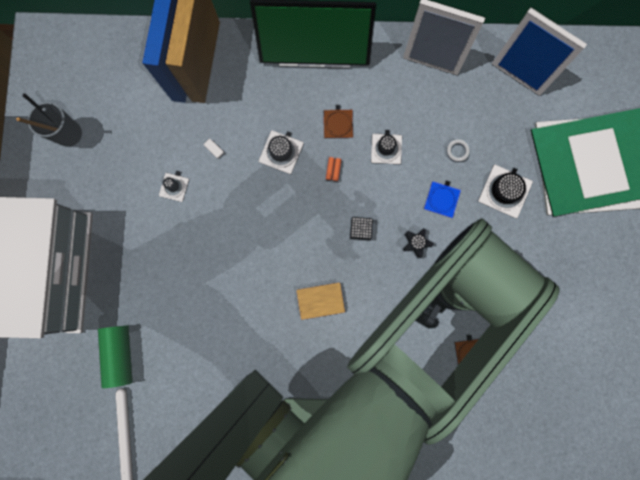

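All four lights appear in their docks; the scene view has xl at (190,153), m (206,246), l (276,331) and s (408,415). As a final check I compute the offsets at the seated top height (38 mm), plus top height and tilt from depth.

```bash
python3 - <<'E'
from h import *
np.set_printoptions(precision=3,suppress=True)
for n in("top","scene"):
    p,d=optics.grab_frame(n); c=optics.camera_params(n)
    v,u=np.mgrid[:480,:640]; px=np.c_[u.ravel(),v.ravel()].astype(float)
    un=cv2.undistortPoints(px.reshape(-1,1,2),c['mtx'],np.array([c['k1'],0,0,0,0]))[:,0]
    X=((np.c_[un,np.ones(len(un))]*d.reshape(-1,1))-c['t'])@c['R']
    ok=d.ravel()>0
    for k,r in dict(xl=33,l=26,m=20,s=14).items():
        dist=np.hypot(*(X[:,:2]-D[k]).T)
        s=X[ok&(dist<60)&(X[:,2]>33)&(X[:,2]<50)]; cen=(s[:,:2].max(0)+s[:,:2].min(0))/2
        i=s[np.hypot(*(s[:,:2]-cen).T)<r-4]
        co=np.linalg.lstsq(np.c_[i[:,:2]-cen,np.ones(len(i))],i[:,2],rcond=None)[0]
        tab=np.median(X[ok&(dist>75)&(dist<110)&(X[:,2]<15),2])
        print(n,k,'offset',cen-D[k],'top-table',round(co[2]-tab,2),'slope',co[:2],len(i))
    for r in lights(n,p): print('led@38',ray(n,[r[5:7]],38)[0])
E
```

```text
top xl offset [ 1.47  -1.654] top-table 38.03 slope [-0.002  0.011] 557
top l offset [ 1.377 -1.561] top-table 38.35 slope [-0.01  -0.009] 305
top m offset [ 1.016 -0.542] top-table 38.18 slope [-0.018 -0.011] 161
top s offset [1.18  0.158] top-table 38.38 slope [-0.058  0.021] 66
led@38 [ 556.852 -382.566]
led@38 [665.673 608.881]
scene xl offset [1.731 1.496] top-table 38.63 slope [ 0.006 -0.019] 320
scene l offset [1.114 0.57 ] top-table 38.32 slope [0.015 0.013] 492
scene m offset [2.448 1.72 ] top-table 38.31 slope [ 0.002 -0.02 ] 169
scene s offset [0.966 1.025] top-table 38.24 slope [-0.027  0.004] 134
led@38 [544.655 354.779]
led@38 [632.169 118.85 ]
led@38 [ 645.954 -116.6  ]
led@38 [464.491 -56.29 ]
led@38 [ 432.846 -181.467]
led@38 [ 539.687 -369.771]
```

All four are seated: tops are about 38.3 mm above the table, they are level, and each is within about 3 mm of its dock centre. The arm is clear, so I hand in.

```bash
python3 -c "
from h import *
ctrl.finish_job(); print(T())"
```

```text
the job is handed in; nothing more can be done
the job is handed in; nothing more can be done
```

I put all four round lights in the docks of their own size and handed the job in at about 34 s on the robot's clock, well under the 96 s limit. No verdict is reported.

- **Seating:** the last depth check, from both cameras, put each light's top 38.0–38.6 mm above the table, against 38 mm for a light seated on the dock floor. Each centre was within about 3 mm of its dock's centre (9 mm allowed). Fitted tilts were about 0.06 rad or less (0.1 allowed). The largest was light_s from the top camera, on only 66 pixels; the scene camera gave 0.03.
- **Star and square lights:** the scene camera showed no shift beyond about 1–2 mm, and the arm was clear of everything.
- **Disagreements:** in the scene view, the LED-dot detection put light_xl about 18 mm off its dock. It measured only 35 mm of a roughly 53 mm LED disc, so it saw just part of it. The top view and both depth views put light_xl within about 4 mm, so I went with those. In the top view, LED detection only picked up light_xl, so the other three rest on depth from both cameras and the scene view's dots.

I viewed six pictures in all.

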